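# Flip the stock tags of the kit-parts board

### The job

On the parts board, flip the hinged white tags so that only the bins filled to the brim have their tag leaning back toward the bin, disc face up; the empty and nearly empty bins must have theirs leaning forward, bar face up. Tip over each wrong tag with a gentle push of a fingertip: pinch and lift nothing, and leave the bins and everything else on the bench where they are.

Things in the scene. Friction and masses are not known exactly. Their poses are not given: they have to be found in the camera images.
- board: The stock board, fixed to the table: wooden plate 270 x 460 x 12 mm, lying flat, with an 18 mm lip along its far edge. Origin: centre of its underside, on the table. Its +x points away from the robot (turned by up to 0.2 rad), +y along the row of bins. Four bays in a row along y, 110 mm apart: each has a hinged tag (hinge line 60 mm on the robot's side of the board's centre line) and, behind it (+x), a loose bin. Which bin is in which bay changes.
- bin_gears: Blue open bin, 90 (x) x 88 (y) x 50 mm high, loose on the board, filled to the brim: white printed gears heaped a little over its rim (heap top about 65 mm above the board). Origin: centre of its underside, on the board's top (12 mm above the table), 140 mm behind its own tag's hinge line; its axes run as the board's. The front of the bin (with a thin label lip) is 93 mm behind the hinge line. Only looked at, not to be moved.
- bin_slats: Blue open bin, 90 (x) x 88 (y) x 50 mm high, loose on the board, filled to the brim: little plywood slats heaped a little over its rim (heap top about 65 mm above the board). Origin: centre of its underside, on the board's top (12 mm above the table), 140 mm behind its own tag's hinge line; its axes run as the board's. The front of the bin (with a thin label lip) is 93 mm behind the hinge line. Only looked at, not to be moved.
- bin_links: Blue open bin, 90 (x) x 88 (y) x 50 mm high, loose on the board, nearly empty: only two flat plywood links lie on its floor. Origin: centre of its underside, on the board's top (12 mm above the table), 140 mm behind its own tag's hinge line; its axes run as the board's. The front of the bin (with a thin label lip) is 93 mm behind the hinge line. Only looked at, not to be moved.
- bin_bare: Blue open bin, 90 (x) x 88 (y) x 50 mm high, loose on the board, empty. Origin: centre of its underside, on the board's top (12 mm above the table), 140 mm behind its own tag's hinge line; its axes run as the board's. The front of the bin (with a thin label lip) is 93 mm behind the hinge line. Only looked at, not to be moved.
- tag_gears (a joint): Hinge angle (rad) of the tag in front of bin_gears. 0 = tag upright; +0.70 = leaning back, toward its bin, on its rear rod (end stop), DISC face up; -0.70 = leaning forward, toward the robot, on its front rod (end stop), BAR face up. The tag (about 25 g, 4 mm white plastic plate, 60 mm wide) swings almost freely; once past upright it falls by its own weight onto the other rod. Well under 1 N moves it.
- hinge_gears (a point): Centre of the hinge pin of the tag of bin_gears: 25 mm above the board, 37 mm above the table; pin along the board's y. Axes as the board's, it does not move. Two plywood cheeks beside the tag (inner faces 39 mm either side of this point, 24 mm fore and aft at hinge height, tops 18 mm above the pin) hold it and two 4 mm rest rods along y, 17 mm in front of and behind the pin and 14 mm above it (rod tops 16 mm above the pin).
- tab_gears (a point): Middle of the free top edge of the tag of bin_gears: a finger tab 32 mm wide with a rolled edge 6 mm thick, 68 mm from the hinge pin. At rest it lies 44 mm in front of (or behind) the pin and 52 mm above it; upright it passes 68 mm above it. Free space beside the leaning tab: about 47 mm to the bin behind; in front, the open edge of the board.
- tag_slats (a joint): Hinge angle (rad) of the tag in front of bin_slats. 0 = tag upright; +0.70 = leaning back, toward its bin, on its rear rod (end stop), DISC face up; -0.70 = leaning forward, toward the robot, on its front rod (end stop), BAR face up. The tag (about 25 g, 4 mm white plastic plate, 60 mm wide) swings almost freely; once past upright it falls by its own weight onto the other rod. Well under 1 N moves it.
- hinge_slats (a point): Centre of the hinge pin of the tag of bin_slats: 25 mm above the board, 37 mm above the table; pin along the board's y. Axes as the board's, it does not move. Two plywood cheeks beside the tag (inner faces 39 mm either side of this point, 24 mm fore and aft at hinge height, tops 18 mm above the pin) hold it and two 4 mm rest rods along y, 17 mm in front of and behind the pin and 14 mm above it (rod tops 16 mm above the pin).
- tab_slats (a point): Middle of the free top edge of the tag of bin_slats: a finger tab 32 mm wide with a rolled edge 6 mm thick, 68 mm from the hinge pin. At rest it lies 44 mm in front of (or behind) the pin and 52 mm above it; upright it passes 68 mm above it. Free space beside the leaning tab: about 47 mm to the bin behind; in front, the open edge of the board.
- tag_links (a joint): Hinge angle (rad) of the tag in front of bin_links. 0 = tag upright; +0.70 = leaning back, toward its bin, on its rear rod (end stop), DISC face up; -0.70 = leaning forward, toward the robot, on its front rod (end stop), BAR face up. The tag (about 25 g, 4 mm white plastic plate, 60 mm wide) swings almost freely; once past upright it falls by its own weight onto the other rod. Well under 1 N moves it.
- hinge_links (a point): Centre of the hinge pin of the tag of bin_links: 25 mm above the board, 37 mm above the table; pin along the board's y. Axes as the board's, it does not move. Two plywood cheeks beside the tag (inner faces 39 mm either side of this point, 24 mm fore and aft at hinge height, tops 18 mm above the pin) hold it and two 4 mm rest rods along y, 17 mm in front of and behind the pin and 14 mm above it (rod tops 16 mm above the pin).
- tab_links (a point): Middle of the free top edge of the tag of bin_links: a finger tab 32 mm wide with a rolled edge 6 mm thick, 68 mm from the hinge pin. At rest it lies 44 mm in front of (or behind) the pin and 52 mm above it; upright it passes 68 mm above it. Free space beside the leaning tab: about 47 mm to the bin behind; in front, the open edge of the board.
- tag_bare (a joint): Hinge angle (rad) of the tag in front of bin_bare. 0 = tag upright; +0.70 = leaning back, toward its bin, on its rear rod (end stop), DISC face up; -0.70 = leaning forward, toward the robot, on its front rod (end stop), BAR face up. The tag (about 25 g, 4 mm white plastic plate, 60 mm wide) swings almost freely; once past upright it falls by its own weight onto the other rod. Well under 1 N moves it.
- hinge_bare (a point): Centre of the hinge pin of the tag of bin_bare: 25 mm above the board, 37 mm above the table; pin along the board's y. Axes as the board's, it does not move. Two plywood cheeks beside the tag (inner faces 39 mm either side of this point, 24 mm fore and aft at hinge height, tops 18 mm above the pin) hold it and two 4 mm rest rods along y, 17 mm in front of and behind the pin and 14 mm above it (rod tops 16 mm above the pin).
- tab_bare (a point): Middle of the free top edge of the tag of bin_bare: a finger tab 32 mm wide with a rolled edge 6 mm thick, 68 mm from the hinge pin. At rest it lies 44 mm in front of (or behind) the pin and 52 mm above it; upright it passes 68 mm above it. Free space beside the leaning tab: about 47 mm to the bin behind; in front, the open edge of the board.
- glue_stick: White glue stick, 27 mm dia x 75 mm, standing on the board's front margin between the two middle bays. Origin: centre of its foot. Bystander: leave it where it is.
- spare_gear: White printed gear, 34 mm dia x 12 mm, lying on the board in the space between the first and second tags (from the +y end). Origin: centre of its underside. Bystander: leave it where it is.
- screwdriver: Screwdriver 170 mm long lying on the table right of the board. Origin under its middle. Bystander: leave it where it is.
- mouse: Black computer mouse 100 x 60 x 32 mm, on the table in front right. Origin: centre of its underside. Bystander: leave it where it is.
- phone: Black phone 150 x 73 x 9 mm lying on the table, front left. Origin: centre of its underside. Bystander: leave it where it is.
- mug: White mug, 80 mm dia x 92 mm, back right. Origin: centre of its foot. Bystander: leave it where it is.
- model: Small laser-cut plywood windmill model on a 92 mm round base, 105 mm high, left of the board. Origin: centre of its underside. Bystander: leave it where it is.

How it is judged:
At the end, for the whole second after the job is handed in: The tags of the two full bins lie on their rear rods (hinge angle over +0.55 rad), those of the empty and the nearly empty bin on their front rods (under -0.55 rad), all at rest; every bin is within 15 mm and every bystander within 30 mm of where it stood (value of joint each of tag_gears, tag_slats above 0.55 rad and value of joint each of tag_links, tag_bare below -0.55 rad and velocity of joint tag_gears between -0.2 and 0.2 rad/s and velocity of joint tag_slats between -0.2 and 0.2 rad/s and velocity of joint tag_links between -0.2 and 0.2 rad/s and velocity of joint tag_bare between -0.2 and 0.2 rad/s and distance of each of bin_gears, bin_slats, bin_links, bin_bare from where it was at the start of the episode below 0.015 m and distance of each of glue_stick, spare_gear, screwdriver, mouse, phone, mug, model from where it was at the start of the episode below 0.03 m); the robot touches nothing.
It fails at once if a bin was shifted or lifted (15 mm) (distance of any of bin_gears, bin_slats, bin_links, bin_bare from where it was at the start of the episode above 0.015 m).
It fails at once if a bystander was shifted or lifted (30 mm) (distance of any of glue_stick, spare_gear, screwdriver, mouse, phone, mug, model from where it was at the start of the episode above 0.03 m).
It fails at once if a bin or bystander was pinched or pushed hard by the fingers (10 N) (contact force between the fingers and bin_gears above 10 N or contact force between the fingers and bin_slats above 10 N or contact force between the fingers and bin_links above 10 N or contact force between the fingers and bin_bare above 10 N or contact force between the fingers and glue_stick above 10 N or contact force between the fingers and spare_gear above 10 N or contact force between the fingers and screwdriver above 10 N or contact force between the fingers and mouse above 10 N or contact force between the fingers and phone above 10 N or contact force between the fingers and mug above 10 N or contact force between the fingers and model above 10 N).
It fails at once if a tag was pinched or forced by the fingers (12 N) (contact force between the fingers and tag_gears above 12 N or contact force between the fingers and tag_slats above 12 N or contact force between the fingers and tag_links above 12 N or contact force between the fingers and tag_bare above 12 N).
It also fails if it takes over 45 s, if anything falls off the work surface, if the arm or the gripper's body presses on something with over 40 N, if the wrist force passes 120 N, or if a joint passes its speed limit or range.

### The arm

A 7-joint arm with a two-finger parallel gripper is mounted at the origin on the work surface. World frame = base frame: x ahead of the robot, y to its left, z up, the work surface at z = 0. Lengths are in m, angles in rad, forces in N, time in s.
With the tool pointing down it reaches from about 0.4 to 0.925 m from the base axis. Payload 5.6 kg.
Tool frame: the origin (TCP) lies at the very end of the fingers, on their centre line; the grasp point (between the pads) lies grip_point_offset behind it (grip_point_offset is the distance from the TCP to the grasp point, in m); z points along the fingers, y is the line along which they close (so a half turn about z gives the same grasp; the last joint's range is limited). The gripper opens to 85 mm and grips with 20 to 120 N. Pads are 22 mm wide; open, the fingers measure 114 mm over their backs; the gripper's body (76 mm by 85 mm) begins 54 mm behind the grasp point. The pads swing forward as they close: fully open they stand 13 mm farther back than shut.
Start: joints at [1.225, 0.468, -0.012, 1.603, 0.006, 1.071, -0.056], TCP at [0.194, -0.62, 0.231] pointing down, gripper open.
Joint ranges: [-2.53, 2.53], [-0.31, 2.02], [-1.57, 1.55], [0.28, 2.44], [-1.29, 4.43], [0.15, 1.84], [-2.92, 2.92]. Speed limits (rad/s): [2.57, 2.57, 3.14, 3.14, 3.14, 3.14, 3.14].

### API

Orientations are given as a rotation vector (axis times angle).
In Python, from cell import * gives the robot as it stands. The module is installed in compiled form; this text tells all that it offers.
- The arm moves only by the tool play_rows, never from a script. Its argument "deltas" is one flat list of numbers, 5 for each row, row after row: the shift along the tool's x, y, z in mm, then the turn about the tool's z in rad, then the finger opening in mm, from 0 to 85.4. A call has 1 to 20 rows; each row is the pose to reach, as a shift and turn from the pose commanded when the call began, along the tool's axes at that moment; what a row does not reach only later rows make up. A row lasts 1/8 s, in which the tool goes at most 62.5 mm and 10.7 degrees, less where a joint would pass 70% of its speed; a pose out of reach is approached as far as the arm can. A call with a gripper value outside its range is refused whole. The fingers move at their own pace and stop on an object; the grip force is fixed at half the most. Time passes only in rows, so rows that repeat a pose let the fingers close. It gives the time, the measured TCP pose, the force, the opening and the grip force at its end, in the units of the state.
- get_obs(): the state, without advancing time (a new reading comes with each control period).
- get_image(name): name is "scene" or "top" or "wrist"; returns a dict with "frame" (420x560x3 uint8, blue, green, red), "K" (3x3 intrinsics, pixels), "dist_coeffs" ([k1, k2, p1, p2, k3] as OpenCV has them; the pictures are not rectified), "world_to_cam" (4x4, takes a point from world to camera coordinates); the wrist camera has in their place "mount" (4x4, takes a point from camera to tool coordinates, whose origin is the TCP and whose axes are the flange's). Camera axes: x right, y down, z forward; pixel columns grow to the right and rows downward; lengths in m; the calibration is good to about 2 mm. A picture is of the moment at which its call begins: read the wrist's pose just before it. There is no depth.
- finish_job(): hands the job in; it is judged then, once.
The state is a dict: "t": time; "joint_positions": joint angles; "joint_velocities": joint speeds; "joint_efforts": joint torques, N m; "tcp_pos": TCP position; "orientation": TCP orientation; "contact_force": force on the tool from outside, world axes, zero at the start; "moment": the same for the moment, N m; "opening": finger opening in m; "finger_force": force on a finger pad.
Only numpy, scipy, OpenCV 4.12 (cv2) and the standard library are available. Lean on these libraries where they do the work, as an engineer would, in place of code of your own. Each camera call takes 0.05 s, during which the arm holds its last target. There are 200 camera calls.

## Working session

There is one attempt and no reset: what is moved stays moved. The work goes in short steps, Python scripts to look and compute and a tool call to move; the robot and the scene stay as the last step left them, time stands still between calls to the robot, and variables do not carry over. Pictures are saved under pics/ and viewed, at most 10 in all, crops included, and the job is handed in when it is done.

Besides the shell and the picture viewer there is one more tool, called after "Request:" by a JSON object that holds its "api" and its "payload", one argument or row to a line. play_rows: Moves the arm, as the interface text tells. Its arguments: {"type":"object","properties":{"deltas":{"type":"array"}},"required":["deltas"]}

```bash
mkdir -p pics; python3 - <<'E'
from cell import *
import cv2,numpy as np
o=get_obs(); print(o['t'],o['tcp_pos'],o['orientation'],o['opening'])
for n in("scene","top"):
    d=get_image(n); cv2.imwrite(f"pics/{n}0.png",d["frame"]); np.savez(f"{n}0.npz",**d)
    print(n,np.round(d["K"],1).tolist(),d["dist_coeffs"],np.round(d["world_to_cam"],3).tolist())
try: print(grip_point_offset)
except Exception as e: print(e)
E
```

```text
0.0 [ 0.1935885  -0.61988998  0.23031286] [-3.10387565e+00 -4.73558694e-01  6.45655844e-04] 0.08561870817760117
scene [[514.3, 0.0, 289.6], [0.0, 514.3, 202.7], [0.0, 0.0, 1.0]] [0.04904123 0.         0.         0.         0.        ] [[0.102, 0.995, 0.018, -0.052], [0.706, -0.059, -0.706, -0.281], [-0.701, 0.084, -0.708, 1.769], [0.0, 0.0, 0.0, 1.0]]
top [[409.2, 0.0, 282.7], [0.0, 409.2, 212.9], [0.0, 0.0, 1.0]] [-0.01462564  0.          0.          0.          0.        ] [[0.006, -1.0, -0.018, 0.026], [-0.995, -0.005, -0.096, 0.499], [0.096, 0.019, -0.995, 1.377], [0.0, 0.0, 0.0, 1.0]]
0.0187
```

View pics/scene0.png

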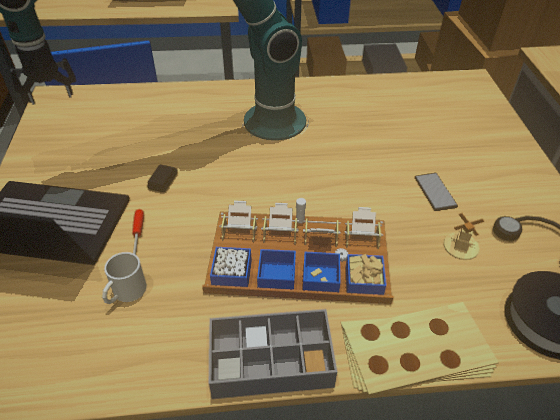

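View pics/top0.png

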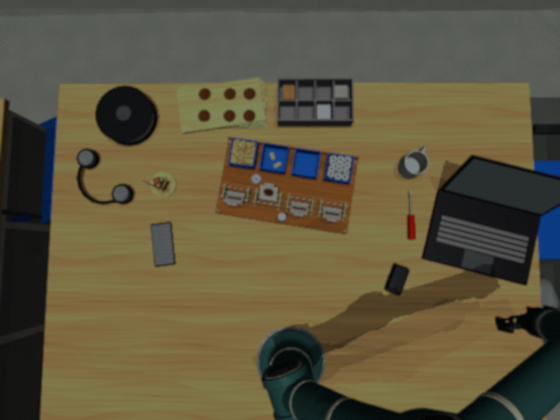

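The scene shows, from +y: slats (full), links, bare, gears (full). The top view has the board at about (218–357, 138–232). I'll zoom in on the tags and measure the board pose from the blue bins.

```bash
cat > h.py <<'E'
import cv2,numpy as np
def ray(d,px,z):
    "pixel(s) -> world points on plane z"
    W=d["world_to_cam"];R=W[:3,:3];t=W[:3,3];c=-R.T@t
    n=cv2.undistortPoints(np.float64(px).reshape(-1,1,2),d["K"],d["dist_coeffs"]).reshape(-1,2)
    v=np.c_[n,np.ones(len(n))]@R
    return c+v*((z-c[2])/v[:,2])[:,None]
def proj(d,P):
    W=d["world_to_cam"]
    return cv2.projectPoints(np.float64(P).reshape(-1,1,3),cv2.Rodrigues(W[:3,:3])[0],W[:3,3],d["K"],d["dist_coeffs"])[0].reshape(-1,2)
E
python3 - <<'E'
from h import *
T=dict(np.load("top0.npz"));S=dict(np.load("scene0.npz"))
f=T["frame"]; hsv=cv2.cvtColor(f,cv2.COLOR_BGR2HSV)
print(hsv[200,290],hsv[180,228],hsv[120,150], hsv[300,200])
roi=np.zeros(f.shape[:2],np.uint8); roi[130:240,205:370]=1
# wood board: more red/saturated than table
for nm,d,r in(("top",T,(125,245,200,375)),("scene",S,(195,310,195,400))):
    f=d["frame"];hsv=cv2.cvtColor(f,cv2.COLOR_BGR2HSV)
    m=cv2.inRange(hsv,(100,120,40),(130,255,255)); k=np.zeros_like(m);k[r[0]:r[1],r[2]:r[3]]=1;m*=k
    m=cv2.morphologyEx(m,cv2.MORPH_CLOSE,np.ones((5,5)))
    cs=[c for c in cv2.findContours(m,cv2.RETR_EXTERNAL,cv2.CHAIN_APPROX_NONE)[0] if cv2.contourArea(c)>150]
    for c in cs:
        b=cv2.minAreaRect(c); w=ray(d,[b[0]],.062)[0]; bx=ray(d,cv2.boxPoints(b),.062)
        print(nm,np.round(b[0],1),np.round(w,3),"sides",np.round([np.linalg.norm(bx[1]-bx[0]),np.linalg.norm(bx[2]-bx[1])],3))
    mb=cv2.inRange(hsv,(0,150,40),(14,255,255))*k
    mb=cv2.morphologyEx(mb|m,cv2.MORPH_CLOSE,np.ones((9,9)))
    c=max(cv2.findContours(mb,cv2.RETR_EXTERNAL,cv2.CHAIN_APPROX_NONE)[0],key=cv2.contourArea)
    b=cv2.minAreaRect(c); print("board",np.round(cv2.boxPoints(b)).tolist(),np.round(ray(d,cv2.boxPoints(b),.012),3).tolist())
a=cv2.resize(T["frame"][130:240,205:370],None,fx=4.8,fy=4.8,interpolation=cv2.INTER_CUBIC)[:, :790]
cv2.imwrite("pics/ct.png",a)
cv2.imwrite("pics/cs.png",cv2.resize(S["frame"][190:305,200:400],None,fx=4,fy=4,interpolation=cv2.INTER_CUBIC))
E
```

```text
[ 14 153  95] [ 14 189 104] [90 13 20] [ 19 133 127]
top [305.7 163.2] [ 0.664 -0.048  0.062] sides [0.092 0.085]
top [273.7 158. ] [0.681 0.06  0.062] sides [0.092 0.088]
board [[216.0, 213.0], [228.0, 137.0], [357.0, 157.0], [345.0, 233.0]] [[0.5, 0.26, 0.012], [0.767, 0.225, 0.012], [0.697, -0.228, 0.012], [0.433, -0.186, 0.012]]
scene [321.5 271.2] [0.698 0.057 0.062] sides [0.114 0.091]
scene [275.9 268.6] [ 0.681 -0.052  0.062] sides [0.114 0.092]
board [[204.0, 293.0], [209.0, 211.0], [392.0, 221.0], [387.0, 303.0]] [[0.699, -0.227, 0.012], [0.425, -0.219, 0.012], [0.507, 0.284, 0.012], [0.768, 0.208, 0.012]]
```

View pics/ct.png

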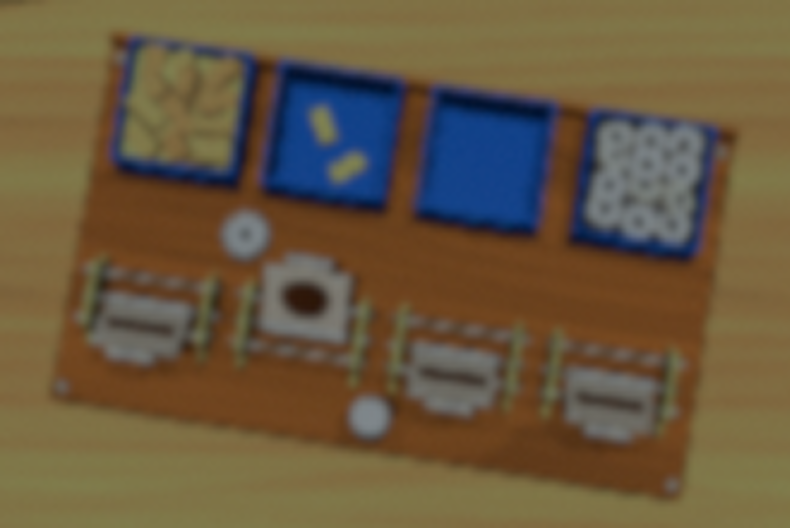

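View pics/cs.png

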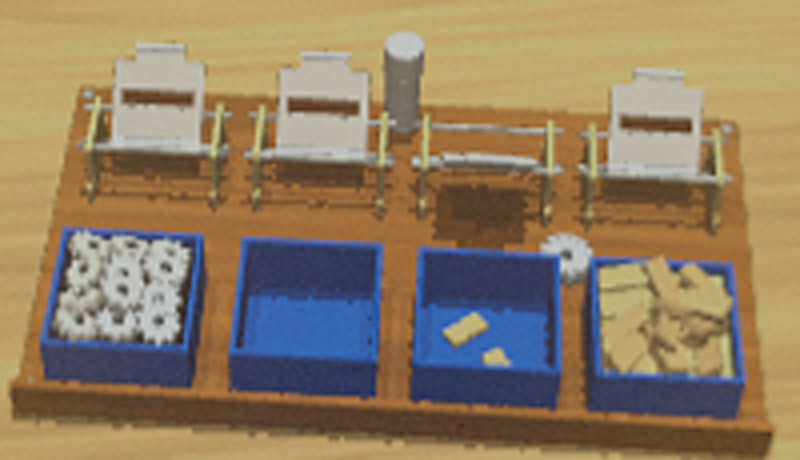

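Gears' tag and slats' tag lean forward (bar up), which is wrong for full bins. Links' tag leans back (disc up), also wrong; bare's is right. So three flips are needed. I'll check the board pose against the tab positions and compute the waypoints.

```bash
cat >> h.py <<'E'
C=np.array([.594,.018]);yaw=-.154
ex=np.array([np.cos(yaw),np.sin(yaw)]);ey=np.array([-ex[1],ex[0]])
BAY=dict(slats=.165,links=.055,bare=-.055,gears=-.165)
def pt(bay,dx): return C+(-.06+dx)*ex+BAY[bay]*ey   # dx from hinge
def todo(o,bay,dx,z):
    from scipy.spatial.transform import Rotation as R
    Q=R.from_rotvec(o['orientation']).as_matrix()
    d=Q.T@(np.r_[pt(bay,dx),z]-o['tcp_pos']); t=ex@Q[:2,:2]
    return np.round(d*1000,1), round(float(np.arctan2(t[1],t[0])),3)
E
python3 - <<'E'
from h import *
from cell import get_obs
T=dict(np.load("top0.npz"));S=dict(np.load("scene0.npz"))
M={'slats':(133,361,-1),'links':(308,258,1),'bare':(450,411,-1),'gears':(610,437,-1)}
MS={'slats':(658,72,-1),'bare':(325,56,-1),'gears':(161,47,-1)}
for d,m,s,o in((T,M,4.8,(205,130)),(S,MS,4,(200,190))):
  for b,(u,v,sg) in m.items():
    w=ray(d,[(u/s+o[0],v/s+o[1])],.089)[0][:2]
    e=w-pt(b,sg*.044); print(b,np.round(w,3),"err board xy mm",np.round([e@ex*1e3,e@ey*1e3],1))
o=get_obs()
for b,dx,z in(("gears",-.085,.2),("gears",-.085,.076)): print(b,pt(b,dx),todo(o,b,dx,z))
E
```

```text
slats [0.517 0.192] err board xy mm [ 1.4 -4.7]
links [0.589 0.073] err board xy mm [ 2.4 -1.2]
bare [ 0.484 -0.024] err board xy mm [ 1.8 -3.7]
gears [ 0.467 -0.133] err board xy mm [ 1.4 -3.4]
slats [0.523 0.195] err board xy mm [ 6.3 -0.8]
bare [ 0.49  -0.022] err board xy mm [ 6.9 -0.4]
gears [ 0.472 -0.129] err board xy mm [6.1 0.7]
gears [ 0.42540633 -0.12280545] (array([ 369.5, -405.4,   31. ]), 0.457)
gears [ 0.42540633 -0.12280545] (array([ 369.5, -405.2,  155. ]), 0.457)
```

Request:
{"api": "play_rows", "payload": {
  "deltas": [40, -44, 0, 0.1, 0, 80, -88, 10, 0.2, 0, 120, -132, 20, 0.3, 0, 160, -176, 30, 0.4, 0, 200, -220, 30, 0.457, 0, 240, -262, 30, 0.457, 0, 280, -306, 30, 0.457, 0, 320, -350, 30, 0.457, 0, 350, -383, 30, 0.457, 0, 370, -404, 30, 0.457, 0, 370, -404, 30, 0.457, 0, 370, -404, 30, 0.457, 0]
}}

```text
t: 1.6
tcp_pos: [0.426, -0.1252, 0.201]
orientation: [3.132, -0.243, -0.001]
contact_force: [0.3, 0.4, 0.2]
opening: -0.0002
finger_force: 0.0
```

```bash
sed -i 's/C=np.array(\[.594,.018\])/C=np.array([.596,.016])/' h.py; python3 - <<'E'
from h import *
from cell import *
o=get_obs(); print(o['t'],o['tcp_pos'],o['orientation'],o['opening'],o['contact_force'],todo(o,"gears",-.085,.076),todo(o,"gears",0,.076))
E
```

```text
1.6 [ 0.42596107 -0.12524964  0.20100636] [ 3.13180946e+00 -2.43293789e-01 -1.36343912e-03] -0.00023635125217363423 [0.26070592 0.39840076 0.22782691] (array([  1.5,  -0.7, 125. ]), -0.001) (array([ 86.5,  -0.8, 124.9]), -0.001)
```

Request:
{"api": "play_rows", "payload": {
  "deltas": [0, 0, 40, 0, 0, 0, 0, 80, 0, 0, 0, 0, 110, 0, 0, 1, 0, 125, 0, 0, 10, 0, 125, 0, 0, 20, 0, 125, 0, 0, 28, 0, 125, 0, 0, 36, 0, 125, 0, 0, 44, 0, 125, 0, 0, 52, 0, 125, 0, 0, 60, 0, 125, 0, 0, 67, 0, 125, 0, 0, 74, 0, 125, 0, 0, 80, 0, 125, 0, 0, 86, 0, 125, 0, 0, 91, 0, 125, 0, 0, 91, 0, 125, 0, 0, 70, 0, 110, 0, 0, 50, 0, 60, 0, 0, 50, 0, 20, 0, 0]
}}

```text
t: 4.1
tcp_pos: [0.4742, -0.132, 0.1824]
orientation: [3.132, -0.242, -0.002]
contact_force: [1.3, -1.1, -0.5]
opening: 0.0001
finger_force: 0.0
```

```bash
python3 - <<'E'
from h import *
from cell import *
o=get_obs(); print(o['t'],o['tcp_pos'],o['contact_force'],todo(o,"links",.070,.18),todo(o,"slats",-.085,.18))
d=get_image("scene"); cv2.imwrite("pics/s1.png",cv2.resize(d["frame"][150:305,170:420],None,fx=3,fy=3,interpolation=cv2.INTER_CUBIC))
E
```

```text
4.1 [ 0.47422648 -0.13197553  0.1823951 ] [ 1.29368048 -1.12977891 -0.49458727] (array([ 107.6, -219.9,    2.2]), -0.0) (array([ -47.5, -329.9,    2.4]), -0.0)
```

View pics/s1.png

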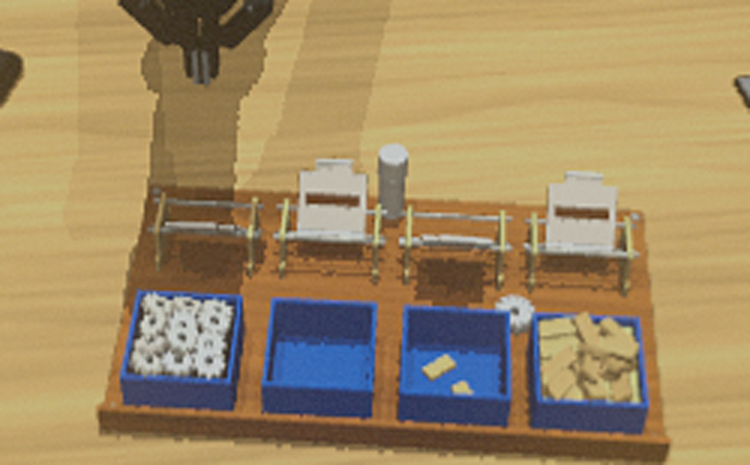

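Gears' tag at crop (205, 228) now leans back, seen edge-on, and nothing else has moved. Next is slats.

Request:
{"api": "play_rows", "payload": {
  "deltas": [-10, -40, 0, 0, 0, -20, -90, 0, 0, 0, -30, -140, 0, 0, 0, -47, -190, 0, 0, 0, -47, -240, 0, 0, 0, -47, -290, 0, 0, 0, -47, -320, 0, 0, 0, -47, -330, 0, 0, 0, -47, -330, 0, 0, 0, -47, -330, 50, 0, 0, -47, -330, 90, 0, 0, -47, -330, 106, 0, 0, -47, -330, 106, 0, 0]
}}

```text
t: 5.78
tcp_pos: [0.48, 0.2, 0.0748]
orientation: [3.131, -0.244, -0.002]
contact_force: [0.4, 0.2, 1.0]
opening: 0.0001
finger_force: 0.0
```

```bash
python3 - <<'E'
from h import *
from cell import *
o=get_obs(); print(o['t'],o['tcp_pos'],o['contact_force'],todo(o,"slats",0,.076))
E
```

```text
5.775 [0.47998377 0.19996125 0.07483937] [0.38320461 0.24923502 1.01426906] (array([82.9, -1.1, -1.3]), -0.002)
```

Request:
{"api": "play_rows", "payload": {
  "deltas": [8, 0, 0, 0, 0, 16, 0, 0, 0, 0, 24, 0, 0, 0, 0, 32, 0, 0, 0, 0, 40, 0, 0, 0, 0, 48, 0, 0, 0, 0, 56, 0, 0, 0, 0, 63, 0, 0, 0, 0, 70, 0, 0, 0, 0, 77, 0, 0, 0, 0, 83, 0, 0, 0, 0, 88, 0, 0, 0, 0, 88, 0, 0, 0, 0, 65, 0, -20, 0, 0, 45, 0, -60, 0, 0, 45, 0, -110, 0, 0, 45, 0, -125, 0, 0, 45, 0, -125, 0, 0]
}}

```text
t: 8.02
tcp_pos: [0.525, 0.1942, 0.201]
orientation: [-3.132, 0.242, -0.003]
contact_force: [0.5, -0.4, -0.5]
opening: -0.0
finger_force: 0.0
```

```bash
python3 - <<'E'
from h import *
from cell import *
o=get_obs(); print(o['t'],o['tcp_pos'],o['contact_force'],todo(o,"links",.070,.077))
E
```

```text
8.025 [0.52502015 0.19423271 0.20102669] [ 0.45472776 -0.43780303 -0.53546438] (array([107.3, 110.3, 124.2]), -0.0)
```

Request:
{"api": "play_rows", "payload": {
  "deltas": [40, 40, 0, 0, 0, 80, 80, 0, 0, 0, 107, 110, 0, 0, 0, 107, 110, 0, 0, 0, 107, 110, 40, 0, 0, 107, 110, 80, 0, 0, 107, 110, 110, 0, 0, 107, 110, 124, 0, 0, 107, 110, 124, 0, 0]
}}

```text
t: 9.15
tcp_pos: [0.6123, 0.0697, 0.0749]
orientation: [3.132, -0.241, -0.005]
contact_force: [0.4, 0.3, -0.3]
opening: 0.0
finger_force: 0.0
```

```bash
python3 - <<'E'
from h import *
from cell import *
o=get_obs(); print(o['t'],o['tcp_pos'],o['contact_force'],todo(o,"links",.0,.077))
E
```

```text
9.15 [0.6122703  0.06971866 0.07488917] [ 0.41992933  0.2911006  -0.32035339] (array([-67.8,   0.5,  -1.9]), 0.001)
```

Request:
{"api": "play_rows", "payload": {
  "deltas": [-8, 0, 0, 0, 0, -16, 0, 0, 0, 0, -24, 0, 0, 0, 0, -32, 0, 0, 0, 0, -39, 0, 0, 0, 0, -46, 0, 0, 0, 0, -53, 0, 0, 0, 0, -60, 0, 0, 0, 0, -66, 0, 0, 0, 0, -72, 0, 0, 0, 0, -74, 0, 0, 0, 0, -74, 0, 0, 0, 0, -60, 0, -15, 0, 0, -40, 0, -60, 0, 0, -40, 0, -110, 0, 0, -40, 40, -150, 0, 0, -40, 80, -170, 0, 0, -40, 140, -170, 0, 0, -40, 200, -170, 0, 0, -40, 220, -170, 0, 0]
}}

```text
t: 11.65
tcp_pos: [0.5391, -0.1473, 0.2463]
orientation: [3.13, -0.252, -0.0]
contact_force: [0.2, 0.3, 0.3]
opening: 0.0
finger_force: 0.0
```

```bash
python3 - <<'E'
from h import *
from cell import *
o=get_obs(); print(o['t'],o['tcp_pos'],o['contact_force'])
f=[get_image(n)["frame"] for n in("scene","top")]
a=cv2.resize(f[0][170:315,180:420],(720,435),interpolation=cv2.INTER_CUBIC)[:300]
b=cv2.resize(f[1][130:240,205:370],(450,300),interpolation=cv2.INTER_CUBIC)
cv2.imwrite("pics/end.png",np.vstack([a,np.hstack([b,np.zeros((300,270,3),np.uint8)])]))
E
```

```text
11.65 [ 0.53909387 -0.14728518  0.24630535] [0.22173813 0.27225938 0.25203202]
```

View pics/end.png

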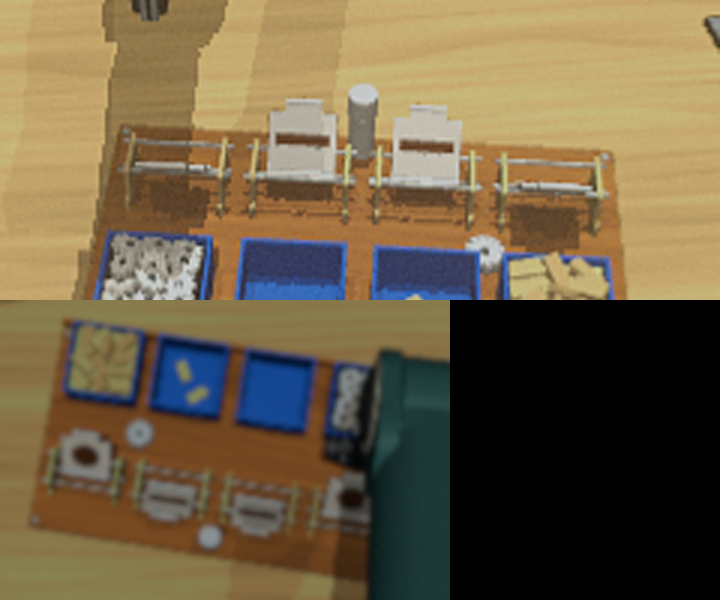

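Slats' tag (85, 455) and gears' tag (348, 495) show the disc. Links' tag (170, 498) and bare's tag (257, 512) show the bar. The bins, glue stick and gear are unmoved, so I'm handing in.

```bash
python3 -c "
from cell import *
print(finish_job())"
```

```text
the job is handed in; nothing more can be done
None
```

I tipped over the three wrong tags and handed the job in: gears and slats (full) now show disc up, links and bare show bar up, and the final pictures show the bins, glue stick and spare gear where they were; no verdict came back.

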